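# Open the transit chest's hasp and lid and fetch the objective

## Task

Fetch the objective, the larger of the two barrels in the plywood transit chest: lift the hasp off its staple and swing it right up and over until it leans back on the lid by itself, then raise the lid all the way until it stands open. Take the objective out and set it down upright, wholly on the black rubber mat and without dropping it; leave the chest open and everything else where it is.

Things in the scene. Friction and masses are not known exactly. Their poses are not given: they have to be found in the camera images.
- chest: Plywood chest with aluminium corners, fixed. Origin: centre of its underside; z up, -x its front (the hasp side), y its width. It stands with its front turned to the right, about along the table. Without lid 300 mm wide, front face at x = -85, back at x = 75, 140 mm high, walls 10 mm. Inside, a felt floor 55 mm up and a 30 mm high divider at y = 0: objective on one side, eyepiece on the other.
- staple (a point): Outer end of the fixed steel staple, an upright loop (20 mm tall, 7 mm thick) that sticks out of the chest's front through the hasp's slot: chest frame x = -126, y = 0, z = 100 mm. The wooden block behind it (62 mm wide, 77 to 123 mm above the table) reaches x = -95 mm.
- lid (a joint): Lid angle, rad: 0 shut, 1.75 the stop (leaning a little back). The lid turns about the chest's y axis, its front edge going up and back. Its friction hinges hold it at any angle; to raise it takes about 8 N at the front lip.
- lid_hinge (a point): On the lid's hinge line (parallel to the chest's y), in the middle of the width: chest frame x = 77, z = 140 mm. Axes as the chest's when the lid is shut; they turn with the lid.
- lip_left (a point): Lower front edge of the lid, 95 mm left (+y) of the middle; moves with the lid. The lid is a flat board 300 mm wide, 26 mm thick (140 to 166 mm above the table when shut). Its front edge, at chest x = -99 mm, 176 mm from the hinge line, overhangs the front face by 14 mm: a lip that can be lifted from below.
- lip_right (a point): The same edge, 95 mm to the right (-y) of the middle.
- hasp (a joint): Hasp angle relative to the lid, rad: 0 hanging straight down over the staple, 1.57 sticking straight out to the front, 3.14 straight up, 3.49 the stop, leaning back against the lid's edge. It swings freely: let go before it is past straight up, it drops back over the staple. While it is over the staple the lid cannot be raised.
- hasp_pin (a point): Middle of the hasp's hinge pin (parallel to the chest's y), on the lid's front edge: chest frame x = -107, y = 0, z = 146 mm with the lid shut.
- hasp_bar (a point): Middle of the hasp's pull bar. The hasp is a steel strap 40 mm wide (y), 5 mm thick, 22 mm in front of the chest's face; its slot (14 mm wide) lies 30 to 63 mm below the pin. Its end is bent 40 degrees outwards to a round cross bar, 12 mm thick, 48 mm long (along y): 94 mm below and 14 mm in front of the pin when hanging, 52 mm above the table. Pinched by its two ends it turns in the fingers.
- lens: The objective: barrel standing upright, 82 mm high, 180 to 370 g; black foot 52 mm in diameter up to 36 mm, bare metal waist 42 mm in diameter from 36 to 74 mm (grip here), black top ring 48 mm. Origin: centre of its underside, z its axis.
- eyepiece: Bystander in the other compartment: smaller upright barrel, 38 mm in diameter, 52 mm high. Origin: centre of its underside.
- mat: Black rubber mat lying flat on the table to the right of the chest, fixed, 200 (x) by 160 (y) by 4 mm. Origin: centre of its underside.
- jar: Bystander: small closed amber jar, 40 mm in diameter, 55 mm high, on the mat near its far (+x) end, about 70 mm from the mat's centre. Origin: centre of its underside.
- bottle: Bystander: white bottle, 50 mm in diameter, 130 mm high, standing behind the chest. Origin: centre of its underside.
- wrench: Bystander: spanner 140 mm long lying flat in front of the chest. Origin: its middle, underside.
- screwdriver: Bystander: screwdriver 170 mm long lying in front of the mat. Origin: about its middle, underside.

How it is judged:
By the outcome, as a careful person would: the job done as asked, in the order asked, and still so for the second after the job is handed in, with the robot touching nothing.
It also fails if it takes over 69 s, if anything falls off the work surface, if the arm or the gripper's body presses on something with over 40 N, if the wrist force passes 120 N, or if a joint passes its speed limit or range.

## Robot

A 7-joint arm with a two-finger parallel gripper is mounted at the origin on the work surface. World frame = base frame: x ahead of the robot, y to its left, z up, the work surface at z = 0. Lengths are in m, angles in rad, forces in N, time in s.
With the tool pointing down it reaches from about 0.35 to 0.9 m from the base axis. Payload 8.1 kg.
Tool frame: the origin (TCP) lies on the centre line of the jaws, within the pads' length; the fingertips stand 19 mm ahead of it and the grasp point (between the pads) is the TCP; z points along the fingers, y is the direction in which the jaws open and shut (so a half turn about z gives the same grasp; the last joint's range is limited). The gripper opens to 92 mm and grips with 3 to 60 N. Pads are 19 mm wide; open, the fingers measure 130 mm over their backs; the gripper's body (75 mm by 190 mm) begins 47 mm behind the grasp point.
Start: joints at [-1.251, 0.434, 0.025, 1.573, -0.012, 1.134, -0.075], TCP at [0.256, 0.57, 0.215] pointing down, gripper open.
Joint ranges: [-2.62, 2.62], [-0.44, 2.09], [-1.27, 1.32], [0.08, 2.57], [-1.32, 4.46], [0.12, 2], [-2.74, 2.74]. Speed limits (rad/s): [2.22, 2.22, 3.01, 3.01, 3.14, 3.14, 3.14].

## Interface

Orientations are given as a rotation vector (axis times angle).
In Python, from cell import monitor, imaging, workorder, outline_of gives the robot as it stands.
- The arm moves only by the tool move_arm, never from a script. Its argument "series" is a list of rows, each a list of 6 numbers: the shift along the world's x, y, z in cm, then the turn, a rotation vector about the world's x, y, z in degrees. A call has 1 to 8 rows; each row shifts and turns the commanded pose from where the row before left it; what a row does not reach is not made up. A row lasts 1/10 s, in which the tool goes at most 50 mm and 8.59 degrees, less where a joint would pass 70% of its speed; a pose out of reach is approached as far as the arm can. A call with a gripper value outside its range is refused whole. "grip" is the opening, from 0 (shut) to 1 (fully open), set as the call begins (left out, the last holds). The fingers move at their own pace and stop on an object; "force" is the grip in N (left out, the last holds). Time passes only in rows, so rows that do not move let the fingers close. It gives the time, the measured TCP pose, the force and the opening at its end, in the units of the state.
- monitor.observe(): the state, without advancing time (a new reading comes with each control period).
- imaging.get_image(name): name is "side" or "top" or "wrist"; returns a dict with "color" (480x640x3 uint8, red, green, blue), "fx", "fy", "cx", "cy" (pixels), "rvec" (rotation vector, rad) and "tvec" (3), from world to camera coordinates, as OpenCV has them; the wrist camera has in their place "mount" (4x4, takes a point from camera to tool coordinates, whose origin is the TCP and whose axes are the flange's). Camera axes: x right, y down, z forward; pixel columns grow to the right and rows downward; lengths in m; the calibration is good to about 2 mm. A picture is of the moment at which its call begins: read the wrist's pose just before it. There is no depth.
- workorder.sign_off(): hands the job in, once; it reports no verdict.
Trained networks look in the newest picture that a camera, given by its name, has taken for a name from the list of things; names that differ only in an ending like _2 or _b are one class to them, and where a whole thing is asked for, a point or a joint stands for the part that bears it (a point fixed in the world has none). Each returns a list of dicts, best first, with "p" (0 to 1); they miss things now and then, are a little off and sometimes report something else, mostly with a low value. They report only what shows in the picture. A call takes as long as a camera call.
- outline_of(camera, thing): "mask" (480x640 bool, what is visible of it) and "rect" ([left, top, width, height] in pixels, round what is visible of it).
The state is a dict: "clock": time; "joints": joint angles; "dq": joint speeds; "joint_efforts": joint torques, N m; "position": TCP position; "ee_rot": TCP orientation; "force": force on the tool from outside, world axes, zero at the start; "ft_torque": the same for the moment, N m; "width": opening from 0.0 (shut) to 1.0 (fully open).
Only numpy, scipy, OpenCV 4.12 (cv2) and the standard library are available. Lean on these libraries where they do the work, as an engineer would, in place of code of your own. Each camera call takes 0.05 s, during which the arm holds its last target. There are 200 camera calls.

## Working session

There is one attempt and no reset: what is moved stays moved. The work goes in short steps, Python scripts to look and compute and a tool call to move; the robot and the scene stay as the last step left them, time stands still between calls to the robot, and variables do not carry over. Pictures are saved under pics/ and viewed, about 8 in all and at most 12, crops included, and the job is handed in when it is done.

Besides the shell and the picture viewer there is one more tool, called as name(argument=value, ...), one argument or row to a line, values as JSON. move_arm: Moves the arm, as the interface text tells. Its arguments: {"type":"object","properties":{"series":{"type":"array"},"grip":{"type":"number"},"force":{"type":"number"}},"required":["series"]}

```bash
ls; mkdir -p pics; python3 - <<'E'
from cell import monitor, imaging, workorder, outline_of
import cv2,numpy as np
s=monitor.observe();print(s)
for n in("side","top"):
    i=imaging.get_image(n);cv2.imwrite(f"pics/{n}0.png",i["color"][...,::-1])
    R=cv2.Rodrigues(np.array(i["rvec"]))[0];print(n,i["fx"],i["cx"],i["cy"],"cam",-R.T@np.array(i["tvec"]),R[2])
    for t in("chest","lid","hasp","mat","jar","bottle","wrench","screwdriver"):
        print(t,[(round(d["p"],2),d["rect"]) for d in outline_of(n,t)][:2])
E
```

```text
pics
{'clock': 0.0, 'joints': array([-1.25056908,  0.43522527,  0.02498665,  1.57412784, -0.01160116,
        1.13401857, -0.07507713]), 'dq': array([ 0.00016196, -0.00060245,  0.00078928,  0.0006232 , -0.00093929,
        0.00035341,  0.00129161]), 'joint_efforts': array([-4.93727657e-04, -6.67837715e+01,  9.84429494e-01, -3.14462435e+01,
       -6.06928929e-02,  4.28438641e-02,  2.60719889e-04]), 'position': array([0.25629762, 0.56942304, 0.21463186]), 'ee_rot': array([-6.59290680e-01, -3.07143684e+00,  2.54855093e-03]), 'force': array([ 0.19648863, -0.1485952 ,  1.12810102]), 'ft_torque': array([ 0.03520891, -0.00177702, -0.0302499 ]), 'width': 0.9981012661382669}
side 443.31600296459584 318.62832876147985 229.36921954815332 cam [ 0.26014481 -0.5932571   0.89664559] [ 0.25047207  0.59527064 -0.76348976]
chest [(0.75, [256.0, 138.4, 143.5, 115.8])]
lid [(0.88, [256.7, 136.2, 143.0, 103.8]), (0.65, [330.0, 203.6, 22.5, 36.6])]
hasp [(0.57, [329.9, 203.3, 17.7, 33.8]), (0.46, [296.4, 142.6, 11.0, 15.8])]
mat []
jar [(0.89, [402.2, 338.6, 22.8, 27.7]), (0.39, [257.7, 140.4, 139.1, 99.3])]
bottle [(0.67, [297.1, 142.1, 4.5, 14.8])]
wrench [(0.77, [329.0, 257.1, 45.6, 31.0])]
screwdriver [(0.97, [297.9, 346.9, 27.5, 63.2])]
top 487.3079910732011 329.04995716215893 233.14757227068992 cam [ 0.36979923 -0.00558227  1.15397287] [ 0.16323516  0.01840724 -0.98641546]
chest [(0.74, [223.7, 141.2, 109.1, 153.0])]
lid [(0.87, [222.9, 143.1, 106.7, 142.0])]
hasp [(0.57, [314.4, 206.2, 13.0, 28.0])]
mat [(0.69, [412.2, 190.6, 73.7, 95.9])]
jar [(0.53, [453.9, 199.8, 21.5, 19.5])]
bottle [(0.68, [192.7, 212.6, 26.2, 25.1])]
wrench [(0.75, [352.0, 198.6, 23.0, 57.1]), (0.21, [426.4, 301.6, 56.1, 11.0])]
screwdriver [(0.56, [427.2, 302.0, 55.8, 15.0])]
```

View pics/side0.png

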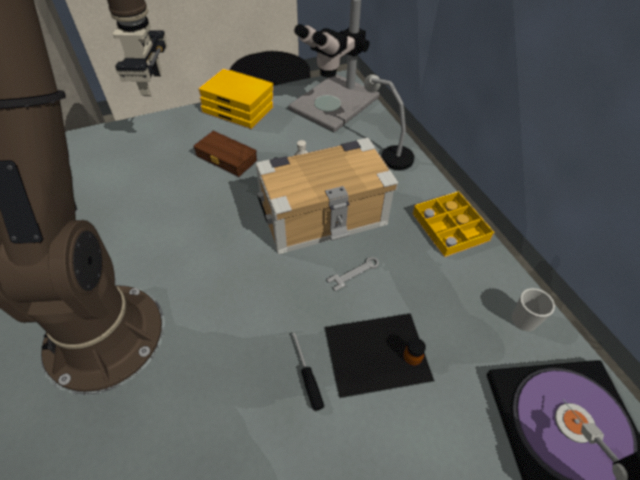

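View pics/top0.png

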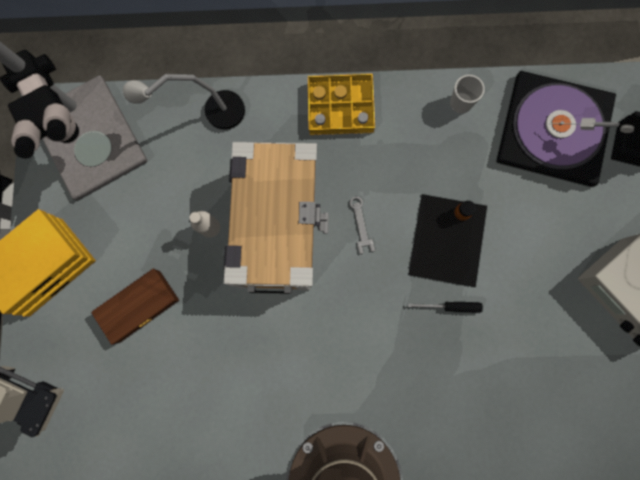

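The top view shows the chest's front facing world -y (image right): lid corners about (233,142), (317,143), (312,285), (224,285), hasp at (315,215), mat at (412-487,195-285) with the jar at (463,211). The side view agrees, with the hasp at (338,210). Next I'll take one magnified crop for corner picks.

```bash
python3 - <<'E'
import cv2,numpy as np
a=cv2.imread("pics/top0.png")[130:305,215:345];b=cv2.imread("pics/side0.png")[130:260,245:405]
f=lambda m,h:cv2.resize(m,None,fx=h,fy=h,interpolation=cv2.INTER_CUBIC)
a=f(a,3);b=f(b,2.5)
H=max(a.shape[0],b.shape[0]);o=np.zeros((H,a.shape[1]+b.shape[1],3),np.uint8);o[:a.shape[0],:a.shape[1]]=a;o[:b.shape[0],a.shape[1]:]=b
print(o.shape);cv2.imwrite("pics/crop0.png",o)
E
```

```text
(525, 790, 3)
```

View pics/crop0.png

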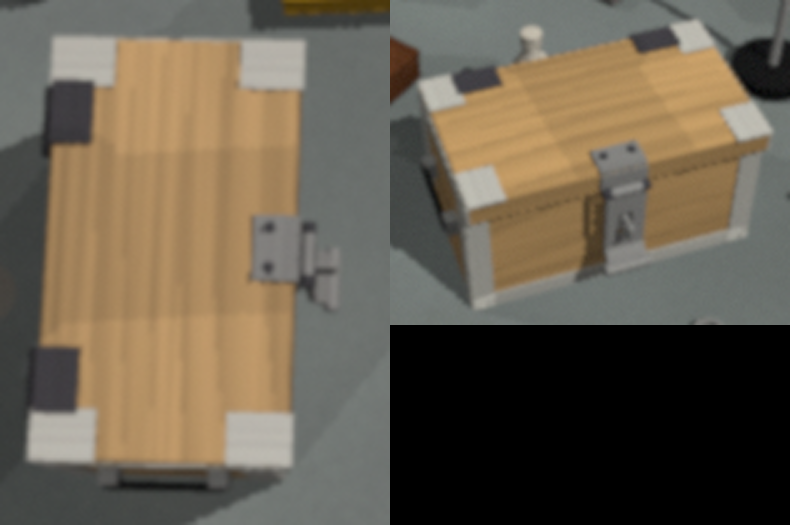

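The crop gives clear lid corners in both views, plus the hasp, staple and pull bar. Next I'll fit the chest pose and the mat.

```bash
cat > h.py <<'E'
import numpy as np,cv2
from scipy.optimize import least_squares
from scipy.spatial.transform import Rotation as Ro
from cell import monitor, imaging, workorder, outline_of
def cam(n):
    i=imaging.get_image(n); K=np.array([[i["fx"],0,i["cx"]],[0,i["fy"],i["cy"]],[0,0,1.]])
    if "rvec" in i: R=cv2.Rodrigues(np.array(i["rvec"]))[0]; t=np.array(i["tvec"])
    else:
        s=monitor.observe(); T=np.eye(4);T[:3,:3]=Ro.from_rotvec(s["ee_rot"]).as_matrix();T[:3,3]=s["position"]
        M=np.linalg.inv(T@np.array(i["mount"])); R=M[:3,:3];t=M[:3,3]
    return i["color"],K,R,t
def proj(c,P): q=(c[2]@np.atleast_2d(P).T).T+c[3]; q=q@c[1].T; return q[:,:2]/q[:,2:]
def onz(c,uv,z):
    d=c[2].T@np.linalg.inv(c[1])@np.array([uv[0],uv[1],1.]); o=-c[2].T@c[3]; return o+d*(z-o[2])/d[2]
def ch(p,P): # chest->world
    c,s=np.cos(p[2]),np.sin(p[2]); P=np.atleast_2d(P); return np.c_[p[0]+c*P[:,0]-s*P[:,1],p[1]+s*P[:,0]+c*P[:,1],P[:,2]]
E
python3 - <<'E'
from h import *
T=cam("top");S=cam("side")
L=lambda x,y,z:[x,y,z]
Pt=np.array([[.077,-.15,.166],[-.099,-.15,.166],[-.099,.15,.166],[.077,.15,.166]])
ut=np.array([[232.3,142.7],[317,143.3],[312.7,285.3],[224,283.7]])
us=np.array([[369,138],[397,182.8],[278.6,214],[257,162]])
Pb=np.array([[-.085,.15,0],[-.085,-.15,0]]);ub=np.array([[278.6,252],[387,224.8]])
f=lambda p:np.r_[(proj(T,ch(p,Pt))-ut).ravel(),(proj(S,ch(p,Pt))-us).ravel(),(proj(S,ch(p,Pb))-ub).ravel()]
r=least_squares(f,[.45,.25,1.57],loss="soft_l1");p=r.x;print(p,np.degrees(p[2]));print(f(p).reshape(-1,2).round(1))
for n,q in dict(staple=[-.126,0,.1],pin=[-.107,0,.146],bar=[-.121,0,.052],lipL=[-.099,.095,.14],lipR=[-.099,-.095,.14],hinge=[.077,0,.14]).items():
    w=ch(p,q);print(n,w.round(4),proj(T,w).round(1),proj(S,w).round(1))
for n,c in(("top",T),("side",S)):
  for t,z in(("mat",.004),("jar",.03),("bottle",.12),("wrench",.005),("screwdriver",.01)):
    o=outline_of(n,t)
    if o:
        m=o[0]["mask"].astype(np.uint8);rc=cv2.minAreaRect(cv2.findNonZero(m));print(n,t,round(o[0]["p"],2),[onz(c,k,z)[:2].round(3).tolist() for k in cv2.boxPoints(rc)],onz(c,rc[0],z)[:2].round(3))
E
```

```text
[0.58353368 0.14404884 1.51830201] 86.99229731011253
[[ 0.3 -1.1]
 [-2.  -0.4]
 [-2.1 -0.4]
 [ 0.1 -0.9]
 [-1.   1. ]
 [ 0.8  0.6]
 [-2.8  0.3]
 [-0.9  2.2]
 [ 0.2  2.5]
 [-0.3  0.1]]
staple [[0.5769 0.0182 0.1   ]] [[326.8 218.6]] [[341.8 225.5]]
pin [[0.5779 0.0372 0.146 ]] [[317.2 214.2]] [[339.7 206.7]]
bar [[0.5772 0.0232 0.052 ]] [[325.2 222.5]] [[340.2 236.8]]
lipL [[0.4835 0.0502 0.14  ]] [[312.2 259.2]] [[299.7 216. ]]
lipR [[0.6732 0.0402 0.14  ]] [[314.9 171.5]] [[375.5 196.5]]
hinge [[0.5876 0.2209 0.14  ]] [[231.2 213. ]] [[313.8 159.1]]
top mat 0.8 [[0.452, -0.166], [0.65, -0.209], [0.618, -0.369], [0.422, -0.323]] [ 0.534 -0.267]
top jar 0.84 [[0.597, -0.274], [0.632, -0.311], [0.602, -0.337], [0.568, -0.3]] [ 0.6   -0.305]
top bottle 0.61 [[0.575, 0.326], [0.612, 0.296], [0.564, 0.241], [0.528, 0.271]] [0.57  0.283]
top wrench 0.96 [[0.625, -0.029], [0.634, -0.064], [0.517, -0.092], [0.508, -0.057]] [ 0.571 -0.06 ]
top screwdriver 0.59 [[0.392, -0.165], [0.387, -0.333], [0.364, -0.331], [0.369, -0.164]] [ 0.378 -0.248]
side mat 0.68 [[0.456, -0.164], [0.677, -0.207], [0.615, -0.362], [0.418, -0.32]] [ 0.539 -0.267]
side jar 0.84 [[0.565, -0.305], [0.614, -0.265], [0.639, -0.294], [0.59, -0.332]] [ 0.602 -0.299]
side bottle 0.53 [[0.578, 0.336], [0.604, 0.326], [0.582, 0.27], [0.557, 0.281]] [0.58  0.303]
side wrench 0.84 [[0.509, -0.048], [0.651, -0.027], [0.647, -0.07], [0.509, -0.088]] [ 0.577 -0.059]
side screwdriver 0.94 [[0.372, -0.16], [0.4, -0.161], [0.388, -0.328], [0.363, -0.326]] [ 0.38  -0.248]
```

The chest fits to about 3 mm (yaw 87°), and the mat centre is about (0.535, -0.267). I'll travel to a pose in front of the hasp with the jaws along the bar and the tool tilted about 60°.

move_arm(
  series=[
    [2.8,-3.6,1.5,0,0,-8.5],
    [2.8,-3.6,1.5,0,0,-8.5],
    [2.8,-3.6,1.5,0,0,-8.5],
    [2.8,-3.6,1.5,0,0,-8.5],
    [2.8,-3.6,1.5,0,0,-8.5],
    [2.8,-3.6,1.5,0,0,-8.5],
    [2.8,-3.6,1.5,0,0,-8.5],
    [2.8,-3.6,1.5,0,0,-8.5],
  ],
  grip=1,
)

```text
clock: 2.3
position: [0.4813, 0.2804, 0.3364]
ee_rot: [-2.271, -2.171, -0.001]
force: [1.0, 0.9, 0.6]
width: 1.002
```

move_arm(
  series=[
    [1.1,-4.7,0,8.5,-0.45,0],
    [1.1,-4.7,0,8.5,-0.45,0],
    [1.1,-4.7,0,8.5,-0.45,0],
    [1.1,-4.7,0,8.5,-0.45,0],
    [1.1,-4.7,0,8.5,-0.45,0],
    [1.1,-4.7,0,8.5,-0.45,0],
    [1.1,-4.7,0,8.5,-0.45,0],
    [1.1,-4.7,0,0,0,0],
  ],
)

```text
clock: 3.1
position: [0.5578, -0.0639, 0.3294]
ee_rot: [-1.698, -1.628, -0.845]
force: [1.3, -0.0, 0.2]
width: 1.001
```

```bash
cat >> h.py <<'E'
p=np.array([.5835,.1440,1.5183])
cx=np.array([np.cos(p[2]),np.sin(p[2]),0]);cy=np.array([-np.sin(p[2]),np.cos(p[2]),0]);ez=np.array([0,0,1.])
def go(pos,z,y): # shift cm, turn deg to reach pose with tool z,y axes
    s=monitor.observe();R=Ro.from_rotvec(s["ee_rot"]);z=z/np.linalg.norm(z)
    G=Ro.from_matrix(np.c_[np.cross(y,z),y,z]);rv=np.degrees((G*R.inv()).as_rotvec())
    print("t",round(s["clock"],2),"pos",s["position"].round(4),"shift",((pos-s["position"])*100).round(2),"turn",rv.round(2),"ang",np.linalg.norm(rv).round(1),"joints",s["joints"].round(2),"F",s["force"].round(1),"w",round(s["width"],3))
def shot(n,f):
    c=cam(n);cv2.imwrite(f"pics/{f}.png",c[0][...,::-1]);return c
E
python3 - <<'E'
from h import *
a=.866*cx-.5*ez; bar=ch(p,[-.121,0,.052])[0]
go(bar-.12*a,a,-cy)
E
```

```text
t 3.1 pos [ 0.5578 -0.0639  0.3294] shift [  1.39  -1.68 -21.74] turn [ 6.46 -0.91 -0.93] ang 6.6 joints [ 0.16  0.57  0.57  1.56 -0.97  1.81  0.83] F [ 1.3 -0.   0.2] w 1.001
```

move_arm(
  series=[
    [0.5,-3,-2,3.2,-0.4,-0.4],
    [0.5,-3,-3,3.2,-0.4,-0.4],
    [0.2,0,-4.5,0,0,0],
    [0.2,0,-4.5,0,0,0],
    [0,0,-4,0,0,0],
    [0,2,-2,0,0,0],
    [0,0,0,0,0,0],
  ],
)

```text
clock: 3.8
position: [0.5718, -0.0961, 0.1298]
ee_rot: [-1.625, -1.557, -0.934]
force: [0.2, -0.3, 0.7]
width: 1.001
```

```bash
python3 - <<'E'
from h import *
a=.866*cx-.5*ez; bar=ch(p,[-.121,0,.052])[0]
go(bar-.12*a,a,-cy)
c=shot("wrist","w1")
for t in("hasp","hasp_bar","staple"):print(t,[(round(d["p"],2),d["rect"]) for d in outline_of("wrist",t)][:2])
for q in([-.121,0,.052],[-.121,.024,.052],[-.121,-.024,.052],[-.107,0,.146],[-.126,0,.1]):print(q,proj(c,ch(p,q)).round(1))
E
```

```text
t 3.8 pos [ 0.5718 -0.0961  0.1298] shift [-0.01  1.55 -1.78] turn [ 0.19 -0.04 -0.59] ang 0.6 joints [ 0.29  0.9   0.48  1.6  -1.06  1.71  1.16] F [ 0.2 -0.3  0.7] w 1.001
hasp [(0.69, [292.6, 126.3, 49.7, 108.6])]
hasp_bar [(0.7, [293.8, 121.0, 48.7, 113.2])]
staple [(0.63, [119.9, 27.7, 399.2, 214.5])]
[-0.121, 0, 0.052] [[317.4 229.6]]
[-0.121, 0.024, 0.052] [[292.4 229.4]]
[-0.121, -0.024, 0.052] [[342.5 229.8]]
[-0.107, 0, 0.146] [[317.7 132.6]]
[-0.126, 0, 0.1] [[317.4 193.9]]
```

View pics/w1.png

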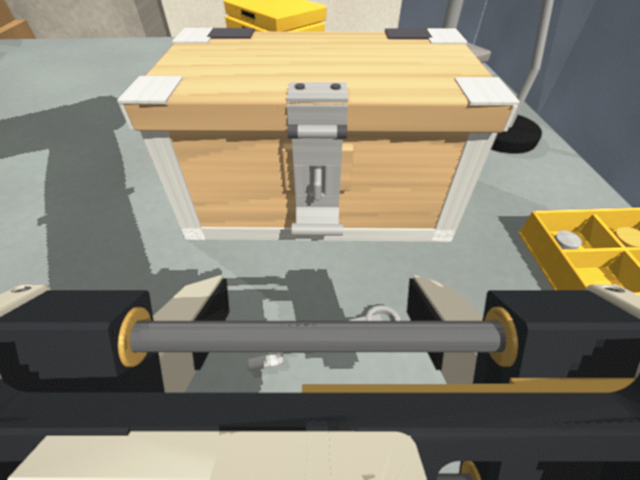

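The wrist view shows the hasp bar at (293–343, 229), exactly where my model projects it. I'll advance and pinch.

move_arm(
  series=[
    [0,1.55,-1.78,0.2,0,-0.6],
    [0.17,3.35,-1.93,0,0,0],
    [0.17,3.35,-1.93,0,0,0],
    [0.17,3.33,-1.93,0,0,0],
    [0,0,0,0,0,0],
    [0,0,0,0,0,0],
  ],
)

```text
clock: 4.6
position: [0.5783, 0.0165, 0.0577]
ee_rot: [-1.635, -1.554, -0.945]
force: [0.1, -1.4, 1.1]
width: 1.001
```

move_arm(
  series=[
    [0,0,0,0,0,0],
    [0,0,0,0,0,0],
    [0,0,0,0,0,0],
    [0,0,0,0,0,0],
    [0,0,0,0,0,0],
  ],
  grip=0.2,
  force=15,
)

```text
clock: 5.1
position: [0.5779, 0.0162, 0.0569]
ee_rot: [-1.637, -1.552, -0.945]
force: [0.5, 0.4, -0.6]
width: 0.613
```

```bash
python3 - <<'E'
from h import *
a=.866*cx-.5*ez; bar=ch(p,[-.121,0,.052])[0];pin=ch(p,[-.107,0,.146])[0]
go(bar-.004*a,a,-cy)
print("chest-y offset mm",(monitor.observe()["position"]-bar)@cy*1000)
c=shot("wrist","w2")
P=lambda d:pin+np.hypot(.094,.014)*(-np.sin(d)*cx-np.cos(d)*ez)
d0=np.arctan2(.014,.094)
A=d0+np.radians([0,10,20,30,40,50,60,70,80,95,110,125,140,155,170,180,188,194])
print((np.diff([P(d) for d in A],axis=0)*100).round(2).tolist())
E
```

```text
t 5.1 pos [0.5779 0.0162 0.0569] shift [-0.09  0.35 -0.29] turn [0.23 0.23 0.17] ang 0.4 joints [ 0.16  0.93  0.41  1.78 -1.19  1.52  1.24] F [ 0.5  0.4 -0.6] w 0.613
chest-y offset mm -1.1246514318123793
[[-0.08, -1.61, 0.39], [-0.08, -1.52, 0.66], [-0.07, -1.38, 0.91], [-0.06, -1.2, 1.14], [-0.05, -0.98, 1.33], [-0.04, -0.74, 1.48], [-0.02, -0.47, 1.59], [-0.01, -0.19, 1.65], [0.01, 0.26, 2.47], [0.05, 0.89, 2.32], [0.08, 1.46, 2.01], [0.1, 1.92, 1.56], [0.12, 2.26, 1.01], [0.13, 2.45, 0.39], [0.09, 1.65, -0.1], [0.07, 1.29, -0.29], [0.05, 0.94, -0.33]]
```

View pics/w2.png

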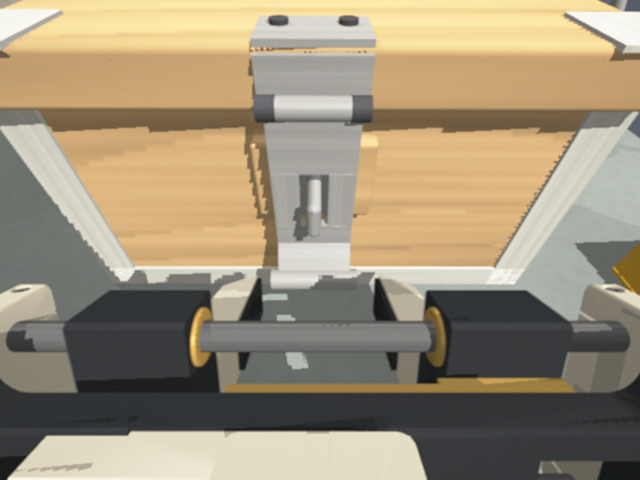

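The fingers straddle the bar (about 270–352, row 280) and are still closing. I'll go 4 mm deeper and let them close fully.

move_arm(
  series=[
    [0,0.4,-0.28,0,0,0],
    [0,0,0,0,0,0],
    [0,0,0,0,0,0],
    [0,0,0,0,0,0],
    [0,0,0,0,0,0],
  ],
)

```text
clock: 5.65
position: [0.5778, 0.0205, 0.054]
ee_rot: [-1.636, -1.552, -0.945]
force: [-0.2, -0.4, 0.8]
width: 0.206
```

The jaws closed to 19 mm, so they missed the bar. I'll look from the side and wrist cameras.

```bash
python3 - <<'E'
from h import *
c=shot("wrist","w3");s=cam("side");t=cam("top")
b=ch(p,[-.121,0,.052])
print(proj(c,b),proj(s,b),proj(t,b), "tcp",proj(c,monitor.observe()["position"]),monitor.observe()["width"])
f=lambda m,k:cv2.resize(m,None,fx=k,fy=k,interpolation=cv2.INTER_CUBIC)
a=f(np.ascontiguousarray(c[0][100:400,170:470]),1.33)[:400];q=f(np.ascontiguousarray(s[0][160:280,280:400]),400/120)
cv2.imwrite("pics/w3c.png",np.hstack([a[:399,:399],q[:399]])[...,::-1])
E
```

```text
[[316.65775277 283.30409256]] [[340.15362698 236.77560325]] [[325.19914999 222.54515307]] tcp [[318.21769462 285.03538466]] 0.1980342025078108
```

View pics/w3c.png

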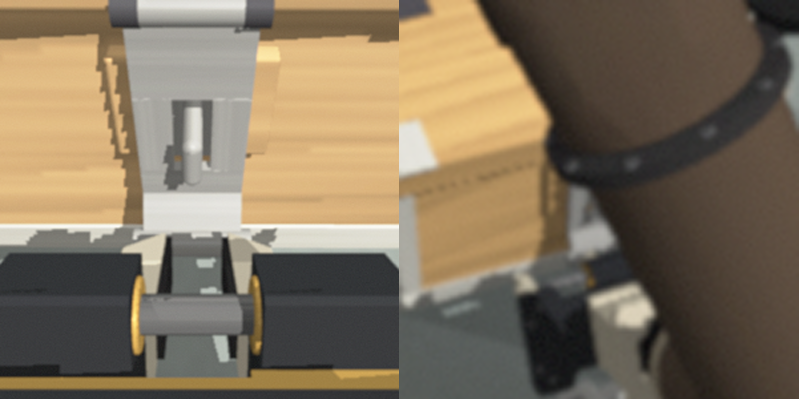

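```bash
python3 - <<'E'
from h import *
c=cam("wrist");st=monitor.observe();R=Ro.from_rotvec(st["ee_rot"]).as_matrix()
print("cam in tool",R.T@(-c[2].T@c[3]-st["position"]),"optical axis in tool",R.T@c[2][2], "tcp in cam",c[2]@st["position"]+c[3])
crop=lambda uv:((uv-[170,100])*1.33).round(0)
for n,q in dict(strapL=[-.1095,.02,.13],strapR=[-.1095,-.02,.13],blkL=[-.095,.031,.12],blkR=[-.095,-.031,.12],blkRb=[-.095,-.031,.077],pinL=[-.107,.0,.146],stap_top=[-.126,0,.11],stap_bot=[-.126,0,.09],face0=[-.085,0,0],face0L=[-.085,.1,0],barL=[-.121,.024,.052],barR=[-.121,-.024,.052],lidlow=[-.099,0.03,.14]).items():print(n,crop(proj(c,ch(p,q))[0]),end="; ")
# fingertip geometry
for d in(0,.019):
  for y in(-.009,.009):print("pad",d,y,crop(proj(c,st["position"]+R@np.array([0,y,d]))[0]))
E
```

```text
cam in tool [ 7.68248404e-02 -1.65740418e-04 -1.69076833e-01] optical axis in tool [-2.85826853e-01 -8.90898804e-04  9.58280865e-01] tcp in cam [0.00033979 0.02529295 0.18398155]
strapL [130.  64.]; strapR [261.  64.]; blkL [105.  66.]; blkR [285.  66.]; blkRb [270. 157.]; pinL [195.   9.]; stap_top [195. 148.]; stap_bot [195. 191.]; face0 [195. 246.]; face0L [ 14. 246.]; barL [137. 244.]; barR [253. 244.]; lidlow [97. 16.]; pad 0 -0.009 [175. 246.]
pad 0 0.009 [219. 246.]
pad 0.019 -0.009 [177. 229.]
pad 0.019 0.009 [217. 229.]
```

```bash
python3 - <<'E'
import cv2,numpy as np
o=[]
for n in("w2","w3"):
    m=cv2.imread(f"pics/{n}.png")[230:320,235:400];o.append(cv2.resize(cv2.convertScaleAbs(m,alpha=1.2,beta=20),None,fx=4.8,fy=3.2,interpolation=cv2.INTER_NEAREST))
cv2.imwrite("pics/z3.png",np.vstack(o))
E
```

```text
(no output)
```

View pics/z3.png

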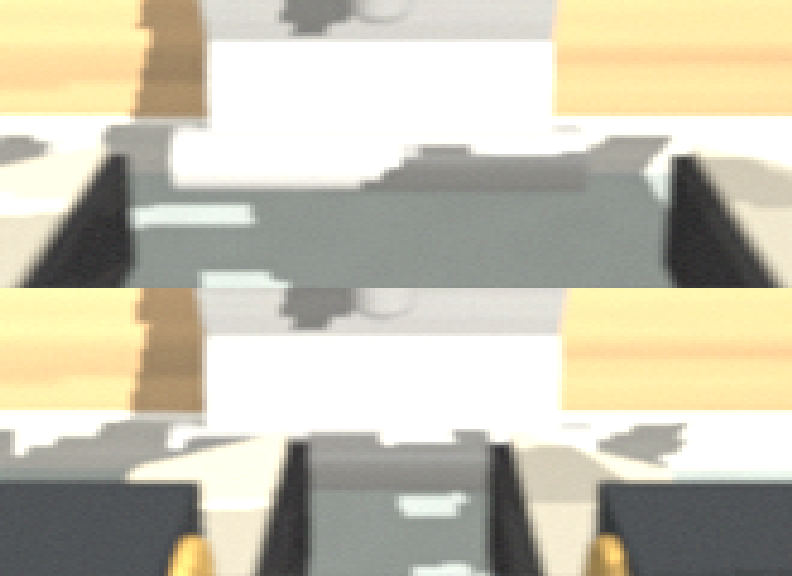

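The bar spans 271–357 (86 px), as the model predicts. The finger gap in pixels puts the fingertips at about 168 mm camera depth instead of 200 mm, so they really end about 30 mm short of the stated position. I'll reopen, shift 2 mm in -x, and advance 27 mm more along the tool axis.

move_arm(
  series=[
    [0,0,0,0,0,0],
    [0,0,0,0,0,0],
    [-0.2,0,0,0,0,0],
    [0,0,0,0,0,0],
    [0,0,0,0,0,0],
    [0,0,0,0,0,0],
  ],
  grip=0.8,
)

```text
clock: 6.45
position: [0.5758, 0.0206, 0.0541]
ee_rot: [-1.636, -1.552, -0.945]
force: [-0.0, 0.3, -0.5]
width: 0.676
```

move_arm(
  series=[
    [0.03,0.6,-0.35,0,0,0],
    [0.03,0.6,-0.35,0,0,0],
    [0,0,0,0,0,0],
  ],
)

```text
clock: 6.75
position: [0.576, 0.0343, 0.0467]
ee_rot: [-1.634, -1.552, -0.944]
force: [-0.2, 0.5, -0.2]
width: 0.799
```

```bash
python3 - <<'E'
from h import *
c=shot("wrist","w4");print(c[1]);s=monitor.observe();print(s["position"],s["force"],s["width"],s["joints"].round(2),proj(c,ch(p,[-.121,0,.052])))
m=c[0][230:340,200:440,::-1];cv2.imwrite("pics/z4.png",cv2.resize(m,None,fx=3.2,fy=3.2,interpolation=cv2.INTER_NEAREST))
E
```

```text
[[338.86330447   0.         317.57726477]
 [  0.         338.86330447 238.52593653]
 [  0.           0.           1.        ]]
[0.57613258 0.03362408 0.04681821] [-0.01333118  0.60039651 -0.45354593] 0.8010732606936942 [ 0.14  0.94  0.4   1.8  -1.21  1.49  1.26] [[321.35367537 295.91719328]]
```

View pics/z4.png

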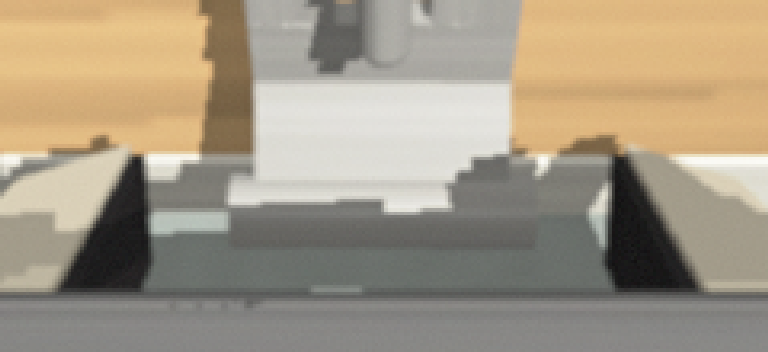

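The bar is now about 4 mm inside the tips and centred, and the pads are level with it. I'll go 6 mm deeper and close.

move_arm(
  series=[
    [0.03,0.52,-0.3,0,0,0],
    [0,0,0,0,0,0],
    [0,0,0,0,0,0],
  ],
)

```text
clock: 7.1
position: [0.5767, 0.0379, 0.044]
ee_rot: [-1.636, -1.552, -0.945]
force: [-0.7, -0.3, -0.5]
width: 0.8
```

move_arm(
  series=[
    [0,0,0,0,0,0],
    [0,0,0,0,0,0],
    [0,0,0,0,0,0],
    [0,0,0,0,0,0],
    [0,0,0,0,0,0],
    [0,0,0,0,0,0],
  ],
  grip=0.3,
  force=15,
)

```text
clock: 7.7
position: [0.577, 0.0376, 0.0441]
ee_rot: [-1.636, -1.552, -0.945]
force: [1.4, -0.7, 0.1]
width: 0.524
```

It's gripped at 48 mm. Next is the first part of the arc.

move_arm(
  series=[
    [-0.08,-1.61,0.39,0,0,0],
    [-0.08,-1.52,0.66,0,0,0],
    [-0.07,-1.38,0.91,0,0,0],
    [-0.06,-1.2,1.14,0,0,0],
  ],
)

```text
clock: 8.1
position: [0.5738, -0.0207, 0.076]
ee_rot: [-1.636, -1.551, -0.945]
force: [3.7, 4.1, 2.2]
width: 0.519
```

move_arm(
  series=[
    [-0.05,-0.98,1.33,0,0,0],
    [-0.04,-0.74,1.48,0,0,0],
    [-0.02,-0.47,1.59,0,0,0],
    [-0.01,-0.19,1.65,0,0,0],
    [0,0,0,0,0,0],
  ],
)

```text
clock: 8.6
position: [0.5726, -0.044, 0.1377]
ee_rot: [-1.636, -1.555, -0.945]
force: [-1.1, -2.8, -0.2]
width: 0.518
```

```bash
python3 - <<'E'
from h import *
a=.866*cx-.5*ez;pin=ch(p,[-.107,0,.146])[0]
d=np.arctan2(.014,.094)+np.radians(80);B=pin+.095*(-np.sin(d)*cx-np.cos(d)*ez)
go(B+.0135*a,a,-cy)
print([(round(d["p"],2),d["rect"]) for n in("side",) if cam(n) for d in outline_of(n,"hasp")])
E
```

```text
t 8.6 pos [ 0.5726 -0.044   0.1377] shift [ 0.09 -0.2  -0.1 ] turn [0.32 0.33 0.13] ang 0.5 joints [ 0.22  0.84  0.46  1.7  -1.1   1.64  1.15] F [-1.1 -2.8 -0.2] w 0.518
[]
```

move_arm(
  series=[
    [0.01,0.26,2.47,0,0,0],
    [0.05,0.89,2.32,0,0,0],
    [0.08,1.46,2.01,0,0,0],
    [0.1,1.92,1.56,0,0,0],
    [0.12,2.26,1.01,0,0,0],
  ],
)

```text
clock: 9.2
position: [0.5762, 0.0246, 0.2302]
ee_rot: [-1.637, -1.552, -0.946]
force: [2.4, -1.3, -1.5]
width: 0.521
```

move_arm(
  series=[
    [0.13,2.45,0.39,0,0,0],
    [0.09,1.65,-0.1,0,0,0],
    [0.07,1.29,-0.29,0,0,0],
    [0.05,0.94,-0.33,0,0,0],
    [0,0,0,0,0,0],
    [0,0,0,0,0,0],
  ],
)

```text
clock: 9.8
position: [0.5797, 0.0895, 0.2262]
ee_rot: [-1.633, -1.551, -0.946]
force: [1.4, 3.1, 7.5]
width: 0.524
```

```bash
python3 - <<'E'
from h import *
a=.866*cx-.5*ez;pin=ch(p,[-.107,0,.146])[0]
d=np.arctan2(.014,.094)+np.radians(194);B=pin+.095*(-np.sin(d)*cx-np.cos(d)*ez)
go(B+.0135*a,a,-cy);shot("wrist","w5")
E
```

```text
t 9.8 pos [0.5797 0.0895 0.2262] shift [ 0.07 -0.44  0.09] turn [0.08 0.23 0.06] ang 0.2 joints [ 0.01  0.64  0.45  1.82 -1.17  1.56  0.97] F [1.4 3.1 7.5] w 0.524
```

View pics/w5.png

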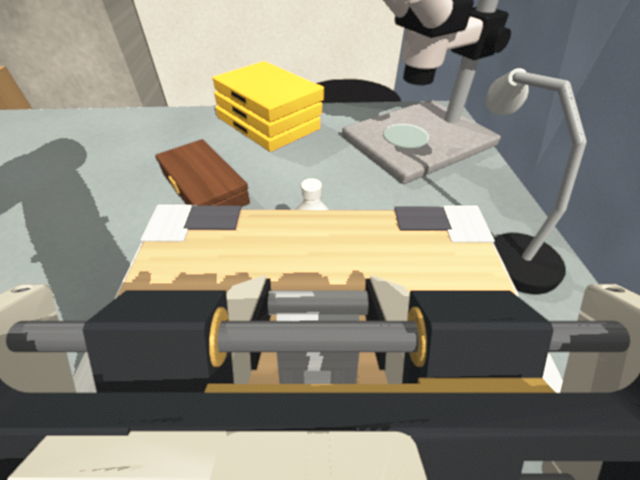

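The bar (269–368, row 303) is held over the lid, past upright and against its stop. I'll open, retreat along the tool axis, then start turning the tool level.

move_arm(
  series=[
    [0,0,0,0,0,0],
    [0,0,0,0,0,0],
    [0,0,0,0,0,0],
    [0,0,0,0,0,0],
  ],
  grip=0.8,
)

```text
clock: 10.25
position: [0.5794, 0.0879, 0.2254]
ee_rot: [-1.637, -1.551, -0.944]
force: [0.4, 0.2, 0.6]
width: 0.784
```

move_arm(
  series=[
    [-0.1,-1.7,1.0,0,0,0],
    [-0.2,-3.5,2.0,0,0,0],
    [-0.2,-3.5,2.0,0,0,0],
    [0,-4.5,0,0,0,0],
    [0,-4.5,0,0,0,0],
  ],
)

```text
clock: 10.75
position: [0.5741, -0.0918, 0.2774]
ee_rot: [-1.637, -1.554, -0.945]
force: [0.3, -0.3, -0.2]
width: 0.804
```

```bash
python3 - <<'E'
from h import *
q=ch(p,[-.107,-.095,.153])[0]
for y in(ez,-ez):go(q-.1*cx,cx,y)
for n in("side","top"):
  c=cam(n);print(n,[(round(d["p"],2),d["rect"]) for d in outline_of(n,"hasp")])
  pin=ch(p,[-.107,0,.146])[0]
  for th in(0,200):
    d=np.radians(th+8.5);print(th,proj(c,pin+.095*(-np.sin(d)*cx-np.cos(d)*ez)))
E
```

```text
t 10.75 pos [ 0.5741 -0.0918  0.2774] shift [  9.34   2.41 -12.44] turn [ 18.93 -88.56  23.91] ang 93.7 joints [ 0.26  0.7   0.52  1.54 -1.04  1.84  0.95] F [ 0.3 -0.3 -0.2] w 0.804
t 10.75 pos [ 0.5741 -0.0918  0.2774] shift [  9.34   2.41 -12.44] turn [ 28.53  86.59 -23.58] ang 94.2 joints [ 0.26  0.7   0.52  1.54 -1.04  1.84  0.95] F [ 0.3 -0.3 -0.2] w 0.804
side [(0.64, [328.0, 192.4, 17.8, 15.1])]
0 [[340.16054672 236.77685965]]
200 [[333.86182714 167.16447289]]
top [(0.92, [287.6, 190.7, 33.2, 32.6]), (0.51, [226.4, 138.1, 100.4, 154.0])]
0 [[325.21675661 222.54204745]]
200 [[291.89802226 205.12144938]]
```

The top camera finds the hasp reaching back to column 288, so it is leaning on the lid. Now I'll trial the turn towards the lid-fork orientation.

move_arm(
  series=[
    [1,-1.5,0,1.72,-8.05,2.17],
    [1,-1.5,0,1.72,-8.05,2.17],
    [1,0,0,1.72,-8.05,2.17],
    [1,0,0,1.72,-8.05,2.17],
  ],
)

```text
clock: 11.35
position: [0.6147, -0.1188, 0.2766]
ee_rot: [-1.197, -1.908, -1.47]
force: [0.8, 0.4, -0.1]
width: 0.801
```

```bash
python3 - <<'E'
from h import *
go(ch(p,[-.2,-.095,.153])[0],cx,ez)
E
```

```text
t 11.35 pos [ 0.6147 -0.1188  0.2766] shift [  5.31   5.81 -12.36] turn [ 11.97 -56.09  15.06] ang 59.3 joints [ 0.43  0.8   0.36  1.48 -1.16  1.87  1.51] F [ 0.8  0.4 -0.1] w 0.801
```

j7 grows that way towards its limit, so I'll take the other half-turn.

move_arm(
  series=[
    [0,0,0,-1.72,8.05,-2.17],
    [0,0,0,-1.72,8.05,-2.17],
    [0,0,0,-1.72,8.05,-2.17],
    [0,0,0,-1.72,8.05,-2.17],
    [0,0,0,2.6,7.8,-2.15],
    [0,0,0,2.6,7.8,-2.15],
    [0,0,0,2.6,7.8,-2.15],
    [0,0,0,2.6,7.8,-2.15],
  ],
)

```text
clock: 12.15
position: [0.6147, -0.1175, 0.2764]
ee_rot: [-1.71, -0.957, -0.612]
force: [0.6, -0.3, -0.2]
width: 0.799
```

```bash
python3 - <<'E'
from h import *
go(ch(p,[-.2,-.095,.153])[0],cx,-ez)
E
```

```text
t 12.15 pos [ 0.6147 -0.1175  0.2764] shift [  5.32   5.68 -12.34] turn [ 17.98  55.02 -14.93] ang 59.8 joints [ 0.43  0.89  0.29  1.27 -1.06  1.99  0.27] F [ 0.6 -0.3 -0.2] w 0.799
```

move_arm(
  series=[
    [0.7,0.3,-2.0,0,0,0],
    [0.7,0.3,-2.0,0,0,0],
    [0.7,0.3,-2.0,2.5,7.8,-2.1],
    [0.7,0.3,-2.0,2.5,7.8,-2.1],
    [0.7,0.3,-2.0,2.5,7.8,-2.1],
    [0.7,0.3,-1.3,2.5,7.8,-2.1],
    [0.6,0.3,-1.0,2.5,7.8,-2.1],
    [0.5,0.3,0,2.5,7.8,-2.1],
  ],
)

```text
clock: 12.95
position: [0.6678, -0.0928, 0.1493]
ee_rot: [-1.616, -0.107, -0.122]
force: [0.9, -0.6, 1.4]
width: 0.8
```

```bash
python3 - <<'E'
from h import *
go(ch(p,[-.15,-.095,.153])[0],cx,-ez)
E
```

```text
t 12.95 pos [ 0.6678 -0.0928  0.1493] shift [0.27 8.2  0.37] turn [ 3.01  8.22 -2.45] ang 9.1 joints [ 0.48  1.2   0.15  1.2  -1.22  1.97 -0.48] F [ 0.9 -0.6  1.4] w 0.8
```

move_arm(
  series=[
    [0.1,2,0.2,2,6,-1.6],
    [0.1,2,0.2,1,2,-0.8],
    [0,0,0,0,0,0],
  ],
  grip=0.6,
)

```text
clock: 13.25
position: [0.6694, -0.0505, 0.1556]
ee_rot: [-1.57, 0.031, -0.045]
force: [0.8, 0.7, 0.8]
width: 0.62
```

```bash
python3 - <<'E'
from h import *
go(ch(p,[-.082,-.095,.153])[0],cx,-ez)
E
```

```text
t 13.25 pos [ 0.6694 -0.0505  0.1556] shift [ 0.47 10.77 -0.26] turn [-0.01  0.53 -0.22] ang 0.6 joints [ 0.46  1.17  0.11  1.31 -1.26  1.92 -0.58] F [0.8 0.7 0.8] w 0.62
```

move_arm(
  series=[
    [0.15,3.5,-0.1,0,0.5,-0.2],
    [0.15,3.5,-0.1,0,0,0],
    [0.1,1.7,0,0,0,0],
    [0,0,0,0,0,0],
    [0,0,0,0,0,0],
  ],
)

```text
clock: 13.75
position: [0.6737, 0.0318, 0.1544]
ee_rot: [-1.574, 0.042, -0.044]
force: [0.3, -0.9, -0.1]
width: 0.601
```

```bash
python3 - <<'E'
from h import *
go(ch(p,[-.082,-.095,.153])[0],cx,-ez);c=shot("wrist","w6")
for q in([-.099,-.095,.14],[-.099,-.095,.166],[-.099,-.15,.166],[-.099,-.15,.14]):print(proj(c,ch(p,q)).round())
E
```

```text
t 13.75 pos [0.6737 0.0318 0.1544] shift [ 0.03  2.53 -0.14] turn [0.2  0.08 0.14] ang 0.3 joints [ 0.4   1.12  0.04  1.44 -1.28  1.79 -0.54] F [ 0.3 -0.9 -0.1] w 0.601
[[342. 280.]]
[[296. 280.]]
[[294. 184.]]
[[344. 184.]]
```

View pics/w6.png

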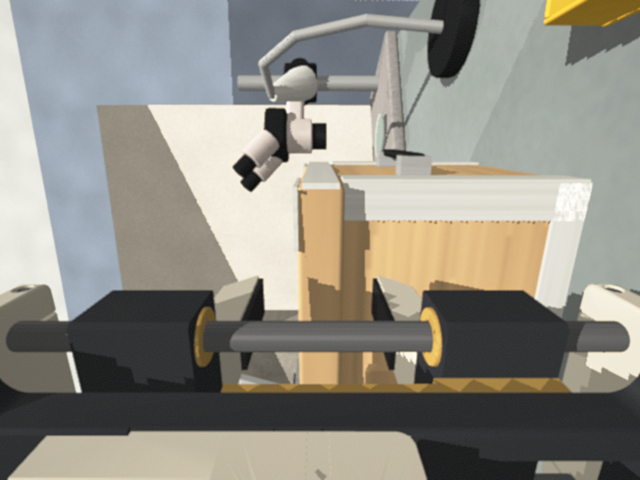

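The fork straddles the lid edge (columns 297–343, fingers at 263 and 375), tips still about 22 mm short. I'll advance 27 mm so the lower finger is under the lip.

move_arm(
  series=[
    [0.07,1.4,-0.1,0,0,0],
    [0.07,1.3,0,0,0,0],
    [0,0,0,0,0,0],
    [0,0,0,0,0,0],
  ],
)

```text
clock: 14.2
position: [0.6749, 0.0595, 0.1542]
ee_rot: [-1.572, 0.043, -0.043]
force: [-1.1, -0.9, -0.2]
width: 0.601
```

```bash
python3 - <<'E'
from h import *
s=monitor.observe();print(s["position"],s["force"],s["joints"].round(2))
h=ch(p,[.077,-.095,.14])[0]
r0=s["position"]-h; print("radius vec chest",r0@cx,r0[2])
# arc: rotate r0 about hinge axis; tool turns with the lid (front edge up/back)
# lower finger top is ~15mm below lid bottom -> rotate tool about hinge, extra travel first
ax=-np.cross(cx,ez) # sign check
A=np.radians(np.arange(0,121,8.0))
for sg in(1,-1):
  P=[h+Ro.from_rotvec(sg*a*cy).apply(r0) for a in A]
  if P[1][2]>P[0][2]:print("axis",sg*cy);print((np.diff(P,axis=0)*100).round(2).tolist());print((sg*8*cy).round(2))
E
```

```text
[0.67492312 0.05954911 0.154191  ] [-1.05604795 -0.91156508 -0.24859727] [ 0.39  1.11 -0.    1.47 -1.29  1.74 -0.53]
radius vec chest -0.15653737104116514 0.014190997077883016
axis [-0.99862238  0.05247222  0.        ]
[[0.02, 0.35, 2.16], [0.03, 0.65, 2.1], [0.05, 0.93, 1.98], [0.06, 1.2, 1.84], [0.08, 1.44, 1.65], [0.09, 1.66, 1.43], [0.1, 1.84, 1.19], [0.1, 1.99, 0.92], [0.11, 2.1, 0.63], [0.11, 2.16, 0.34], [0.12, 2.19, 0.03], [0.11, 2.17, -0.27], [0.11, 2.11, -0.57], [0.11, 2.01, -0.86], [0.1, 1.87, -1.14]]
[-7.99  0.42  0.  ]
```

move_arm(
  series=[
    [0,0,0,0,0,0],
    [0,0,0,0,0,0],
    [0,0,0,0,0,0],
    [0.02,0.35,2.16,-8,0.42,0],
    [0.03,0.65,2.1,-8,0.42,0],
    [0,0,0,0,0,0],
  ],
  grip=0.38,
)

```text
clock: 14.8
position: [0.677, 0.0699, 0.2021]
ee_rot: [-1.858, 0.042, -0.046]
force: [0.0, -0.0, 1.4]
width: 0.381
```

```bash
cat >> h.py <<'E'
def lidchk(r0=(-.1565,.0142)):
    s=monitor.observe();h=ch(p,[.077,-.095,.14])[0];d=s["position"]-h
    r=np.array([d@cx,d[2]]);z=Ro.from_rotvec(s["ee_rot"]).as_matrix()[:,2]
    ang=np.degrees(np.arctan2(r0[1],-r0[0]));print("t",round(s["clock"],2),"arc ang",(np.degrees(np.arctan2(r[1],-r[0]))-ang).round(1),"rad",np.hypot(*r).round(4),"tool pitch",np.degrees(np.arctan2(-z[2],z@cx)).round(1),"F",s["force"].round(1),"T",s["ft_torque"].round(2),"j",s["joints"].round(2),"w",round(s["width"],3))
E
python3 -c "
from h import *
lidchk()"
```

```text
t 14.8 arc ang 17.9 rad 0.1587 tool pitch 16.5 F [ 0.  -0.   1.4] T [-1.    0.17  0.02] j [ 0.29  0.88  0.1   1.53 -1.21  1.6  -0.66] w 0.381
```

move_arm(
  series=[
    [0.05,0.93,1.98,-8,0.42,0],
    [0.06,1.2,1.84,-8,0.42,0],
    [0.08,1.44,1.65,-8,0.42,0],
  ],
)

```text
clock: 15.1
position: [0.6767, 0.1011, 0.2484]
ee_rot: [-2.279, 0.069, -0.028]
force: [-0.5, -0.8, -10.3]
width: 0.384
```

```bash
python3 - <<'E'
from h import *
lidchk()
for n in("side","top"):
  c=cam(n);print(n,[(round(d["p"],2),d["rect"]) for d in outline_of(n,"lid")][:2])
  for L in(0,20,40):
    r=Ro.from_rotvec(-np.radians(L)*-cy*-1) if 0 else Ro.from_rotvec(np.radians(L)*-cy*-1*-1)
    h=ch(p,[.077,0,.14])[0];print(L,[proj(c,h+r.apply(-.176*cx+y*cy))[0].round() for y in(-.15,.15)])
E
```

```text
t 15.1 arc ang 38.1 rad 0.158 tool pitch 40.6 F [ -0.5  -0.8 -10.3] T [-2.54  0.58  0.24] j [ 0.05  0.62  0.25  1.53 -1.    1.4  -0.97] w 0.384
side [(0.91, [255.3, 113.4, 122.7, 60.0])]
0 [array([396., 191.]), array([277., 222.])]
20 [array([391., 205.]), array([277., 235.])]
40 [array([384., 211.]), array([275., 240.])]
top [(0.91, [216.0, 131.9, 78.0, 152.6])]
0 [array([316., 147.]), array([311., 286.])]
20 [array([312., 156.]), array([308., 287.])]
40 [array([301., 163.]), array([296., 288.])]
```

The lid is following at about 40° with 10 N. Continuing.

move_arm(
  series=[
    [0.09,1.66,1.43,-8,0.42,0],
    [0.1,1.84,1.19,-8,0.42,0],
    [0.1,1.99,0.92,-8,0.42,0],
    [0.11,2.1,0.63,-8,0.42,0],
  ],
)

```text
clock: 15.7
position: [0.6821, 0.1745, 0.2912]
ee_rot: [-2.839, 0.088, -0.014]
force: [-2.7, -5.8, -3.4]
width: 0.383
```

```bash
python3 -c "
from h import *
lidchk()"
```

```text
t 15.7 arc ang 69.5 rad 0.1567 tool pitch 72.7 F [-2.7 -5.8 -3.4] T [-1.69  0.93  0.19] j [-0.43  0.5   0.42  1.36 -0.52  1.31 -1.55] w 0.383
```

move_arm(
  series=[
    [0.11,2.16,0.34,-8,0.42,0],
    [0.12,2.19,0.03,-8,0.42,0],
    [0.11,2.17,-0.27,-8,0.42,0],
  ],
)

```text
clock: 16.0
position: [0.6857, 0.2419, 0.2933]
ee_rot: [3.022, -0.088, -0.001]
force: [3.9, -5.3, -1.5]
width: 0.38
```

```bash
python3 -c "
from h import *
lidchk()"
```

```text
t 16.0 arc ang 94.5 rad 0.1555 tool pitch 96.8 F [ 3.9 -5.3 -1.5] T [-0.82 -0.28  0.09] j [-0.73  0.64  0.53  1.13 -0.2   1.48 -1.89] w 0.38
```

move_arm(
  series=[
    [0.08,1.35,-0.3,-5,0.26,0],
    [0,0,0,0,0,0],
  ],
)

```text
clock: 16.2
position: [0.6847, 0.261, 0.2859]
ee_rot: [2.935, -0.07, -0.013]
force: [-0.2, -0.5, 0.1]
width: 0.404
```

move_arm(
  series=[
    [0.04,0.8,-0.22,-3,0.16,0],
    [0,0,0,0,0,0],
  ],
)

```text
clock: 16.4
position: [0.6864, 0.2605, 0.2861]
ee_rot: [2.879, -0.083, -0.014]
force: [-2.9, -11.7, 7.5]
width: 0.393
```

```bash
python3 -c "
from h import *
lidchk()"
```

```text
t 16.4 arc ang 101.9 rad 0.1528 tool pitch 105.0 F [ -2.9 -11.7   7.5] T [-2.54  0.89 -0.24] j [-0.8   0.72  0.56  1.03 -0.12  1.58 -1.96] w 0.393
```

The lid hit its stop: 12 N, and the TCP no longer advances. I'll open the fork, relax, and withdraw along the tool axis.

move_arm(
  series=[
    [0,-0.3,0,0,0,0],
    [0,0,0,0,0,0],
    [0,0,0,0,0,0],
    [0,0.5,1.9,0,0,0],
    [0,0.8,3.0,0,0,0],
    [0,0.8,3.0,0,0,0],
    [0,0,2.5,0,0,0],
  ],
  grip=0.6,
)

```text
clock: 17.1
position: [0.6856, 0.2869, 0.3934]
ee_rot: [2.893, -0.072, -0.007]
force: [1.2, 0.0, -0.0]
width: 0.598
```

```bash
python3 - <<'E'
from h import *
lidchk()
T=shot("top","t7");S=shot("side","s7")
for n,c in(("top",T),("side",S)):
  for t in("lid","lens","eyepiece","hasp"):
    for d in outline_of(n,t)[:2]:
      l,tp,w,hh=d["rect"];print(n,t,round(d["p"],2),np.round(d["rect"]).tolist(),"mid at z=.12:",onz(c,[l+w/2,tp+hh/2],.12)[:2].round(3))
for y in(.075,-.075):print("comp",y,ch(p,[0,y,.055]).round(3),proj(T,ch(p,[0,y,.1])),proj(S,ch(p,[0,y,.1])))
a=cv2.resize(T[0][110:310,190:350],None,fx=2.4,fy=2.4,interpolation=cv2.INTER_CUBIC);b=cv2.resize(S[0][80:260,240:410],None,fx=2.4,fy=2.4,interpolation=cv2.INTER_CUBIC)
o=np.zeros((480,a.shape[1]+b.shape[1],3),np.uint8);o[:480,:a.shape[1]]=a;o[:b.shape[0],a.shape[1]:]=b;cv2.imwrite("pics/c7.png",o[...,::-1]);print(o.shape)
E
```

```text
t 17.1 arc ang 100.5 rad 0.2631 tool pitch 104.2 F [ 1.2  0.  -0. ] T [0.2  0.06 0.01] j [-0.77  0.74  0.57  0.73 -0.15  1.84 -1.96] w 0.598
top lid 0.59 [153.0, 115.0, 87.0, 168.0] mid at z=.12: [0.625 0.302]
top lens 0.55 [255.0, 171.0, 27.0, 28.0] mid at z=.12: [0.651 0.144]
top lens 0.34 [157.0, 110.0, 172.0, 185.0] mid at z=.12: [0.614 0.199]
top eyepiece 0.84 [263.0, 246.0, 18.0, 17.0] mid at z=.12: [0.498 0.137]
top hasp 0.69 [156.0, 182.0, 34.0, 30.0] mid at z=.12: [0.632 0.353]
side lid 0.64 [242.0, 74.0, 126.0, 96.0] mid at z=.12: [0.633 0.402]
side lens 0.61 [339.0, 165.0, 22.0, 30.0] mid at z=.12: [0.651 0.134]
side lens 0.37 [246.0, 79.0, 122.0, 88.0] mid at z=.12: [0.636 0.395]
side eyepiece 0.48 [287.0, 193.0, 16.0, 16.0] mid at z=.12: [0.496 0.117]
side hasp 0.63 [293.0, 87.0, 20.0, 3.0] mid at z=.12: [0.691 0.566]
comp 0.075 [[0.509 0.148 0.055]] [[268.29607116 251.09305468]] [[295.5665549  197.01767216]]
comp -0.075 [[0.658 0.14  0.055]] [[271.34358055 184.50618349]] [[351.0039457  183.32946928]]
(480, 792, 3)
```

View pics/c7.png

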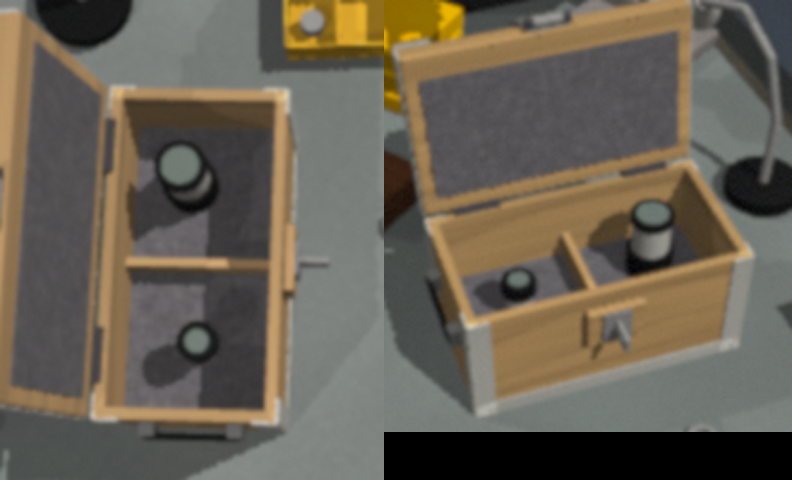

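The lid stands open, the hasp has come over with it, and both barrels stand in their compartments. The objective's top ring is at about top (265,179) and side (352,169). I'll triangulate it and plan the hover.

```bash
python3 - <<'E'
from h import *
T=cam("top");S=cam("side")
f=lambda q:np.r_[(proj(T,[q[0],q[1],.137])-[265.4,178.8]).ravel(),(proj(S,[q[0],q[1],.137])-[352.1,169.2]).ravel()]
r=least_squares(f,[.65,.14]);print(r.x,r.fun.round(1),onz(T,[265.4,178.8],.137),onz(S,[352.1,169.2],.137))
c,s=np.cos(p[2]),np.sin(p[2]);d=r.x-p[:2];print("chest frame",c*d[0]+s*d[1],-s*d[0]+c*d[1])
go(np.r_[r.x,.25],-ez,-cy)
E
```

```text
[0.66234241 0.14865394] [-0.4 -0.4 -0.2  0.9] [0.66141343 0.14773371 0.137     ] [0.66440868 0.15159364 0.137     ]
chest frame 0.00878456807363923 -0.0784895919807776
t 17.7 pos [0.6859 0.2854 0.3923] shift [ -2.35 -13.67 -14.23] turn [11.67 10.7  89.47] ang 90.9 joints [-0.77  0.74  0.57  0.74 -0.14  1.84 -1.96] F [ 0.5 -0.6 -1.2] w 0.6
```

move_arm(
  series=[
    [-0.2,-1.5,0.7,1.06,0.97,8.13],
    [-0.2,-1.5,0.7,1.06,0.97,8.13],
    [-0.2,-1.5,0,1.06,0.97,8.13],
    [-0.2,-1.5,0,1.06,0.97,8.13],
    [-0.3,-1.7,0,1.06,0.97,8.13],
    [-0.3,-1.7,0,1.06,0.97,8.13],
    [-0.3,-1.7,0,1.06,0.97,8.13],
    [-0.3,-1.7,0,1.06,0.97,8.13],
  ],
  grip=0.65,
)

```text
clock: 18.5
position: [0.6656, 0.1567, 0.407]
ee_rot: [2.618, 1.6, -0.0]
force: [0.4, -0.0, -1.0]
width: 0.647
```

move_arm(
  series=[
    [-0.3,-0.5,-4,1.06,0.97,8.13],
    [0,0,-4,1.06,0.97,8.13],
    [0,0,-4,1.06,0.97,8.13],
    [0,0,-2,0,0,0],
    [0,0,0,0,0,0],
    [0,0,0,0,0,0],
  ],
)

```text
clock: 19.1
position: [0.6632, 0.1525, 0.2675]
ee_rot: [-2.281, -2.161, -0.002]
force: [0.0, -0.9, -0.1]
width: 0.652
```

```bash
python3 - <<'E'
from h import *
go(np.array([.6623,.1487,.25]),-ez,-cy)
c=shot("wrist","w8")
for d in outline_of("wrist","lens")[:2]:
  m=d["mask"].astype(np.uint8);print(round(d["p"],2),np.round(d["rect"]),m.sum())
# fit: silhouette of cylinder top ring
th=np.linspace(0,2*np.pi,24)
def sil(q):return np.vstack([proj(c,np.c_[q[0]+r*np.cos(th),q[1]+r*np.sin(th),0*th+z]) for r,z in((.024,.137),(.024,.129),(.026,.055),(.026,.091))])
u=sil([.6623,.1487]);print("model rect",u.min(0),u.max(0)-u.min(0))
E
```

```text
t 19.1 pos [0.6632 0.1525 0.2675] shift [-0.09 -0.38 -1.75] turn [-0.05  0.04  0.09] ang 0.1 joints [-0.42  0.5   0.18  1.35 -0.09  1.3  -0.29] F [ 0.  -0.9 -0.1] w 0.652
0.94 [290. 187.  53.  63.] 2604
model rect [290.26299764 189.06436044] [52.24031864 65.73006352]
```

The wrist view's objective outline (290,187,53×63) matches my model (290,189,52×66). I'll tilt 12° about the jaw axis so the wrist camera clears the lid, then descend.

move_arm(
  series=[
    [0,-1,0,6,-0.3,0],
    [0,-1,0,6,-0.3,0],
    [0,0.5,-4,0,0,0],
    [0,0.5,-4,0,0,0],
    [0,0.5,-3,0,0,0],
    [0,0.5,-2,0,0,0],
    [0,0,0,0,0,0],
    [0,0,0,0,0,0],
  ],
)

```text
clock: 20.0
position: [0.664, 0.1526, 0.1384]
ee_rot: [-2.169, -2.057, -0.231]
force: [-0.2, -0.4, 0.7]
width: 0.649
```

```bash
python3 - <<'E'
from h import *
zt=np.sin(np.radians(12))*cx-np.cos(np.radians(12))*ez
go(np.array([.6622,.149,.112])+.03*zt,zt,-cy)
c=cam("wrist")
for d in outline_of("wrist","lens")[:1]:print(round(d["p"],2),np.round(d["rect"]))
th=np.linspace(0,2*np.pi,24)
u=np.vstack([proj(c,np.c_[.6622+r*np.cos(th),.149+r*np.sin(th),0*th+z]) for r,z in((.024,.137),(.024,.129))]);print("ring rect",u.min(0),u.max(0)-u.min(0))
E
```

```text
t 20.0 pos [0.664  0.1526 0.1384] shift [-0.15  0.26 -5.57] turn [-0.07  0.08  0.04] ang 0.1 joints [-0.25  0.57  0.09  1.58 -0.31  0.97 -0.06] F [-0.2 -0.4  0.7] w 0.649
0.69 [271. 231.  87.  93.]
ring rect [270.73537907 246.63100182] [87.22024242 87.21759081]
```

move_arm(
  series=[
    [-0.1,0.2,-2.5,0,0,0],
    [-0.05,0.06,-2.0,0,0,0],
    [0,0,-1.0,0,0,0],
    [0,0,0,0,0,0],
    [0,0,0,0,0,0],
  ],
)

```text
clock: 20.6
position: [0.6624, 0.1548, 0.083]
ee_rot: [-2.169, -2.056, -0.231]
force: [-0.2, 0.5, 0.4]
width: 0.651
```

move_arm(
  series=[
    [0,0,0,0,0,0],
    [0,0,0,0,0,0],
    [0,0,0,0,0,0],
    [0,0,0,0,0,0],
    [0,0,0,0,0,0],
    [0,0,0,0,0,0],
  ],
  grip=0.35,
  force=30,
)

```text
clock: 21.2
position: [0.6624, 0.155, 0.0828]
ee_rot: [-2.169, -2.056, -0.231]
force: [0.4, -0.5, 5.5]
width: 0.506
```

move_arm(
  series=[
    [0,0,0,0,0,0],
    [0,0,0,0,0,0],
  ],
)

```text
clock: 21.4
position: [0.6624, 0.155, 0.0828]
ee_rot: [-2.169, -2.056, -0.231]
force: [1.2, -1.4, 5.8]
width: 0.512
```

```bash
python3 - <<'E'
from h import *
go(np.array([.6623,.155,.083]),-ez,-cy);s=monitor.observe();print(s["ft_torque"])
c=shot("wrist","w9")
for d in outline_of("wrist","lens")[:1]:print(round(d["p"],2),np.round(d["rect"]))
cv2.imwrite("pics/z9.png",cv2.resize(c[0][180:360,200:440,::-1],None,fx=3.2,fy=3.2,interpolation=cv2.INTER_NEAREST))
E
```

```text
t 21.4 pos [0.6624 0.155  0.0828] shift [-0.01 -0.    0.02] turn [-12.07   0.72   0.07] ang 12.1 joints [-0.24  0.63  0.07  1.63 -0.33  0.87 -0.03] F [ 1.2 -1.4  5.8] w 0.512
[-0.17587685  0.06071671 -0.02167792]
0.8 [252. 240. 127. 145.]
```

It closed to 47 mm with 6 N upward on the tool. That is neither waist (42) nor ring (48), so the tips are probably wedged on the foot's shoulder. I'll view it before regripping.

View pics/z9.png

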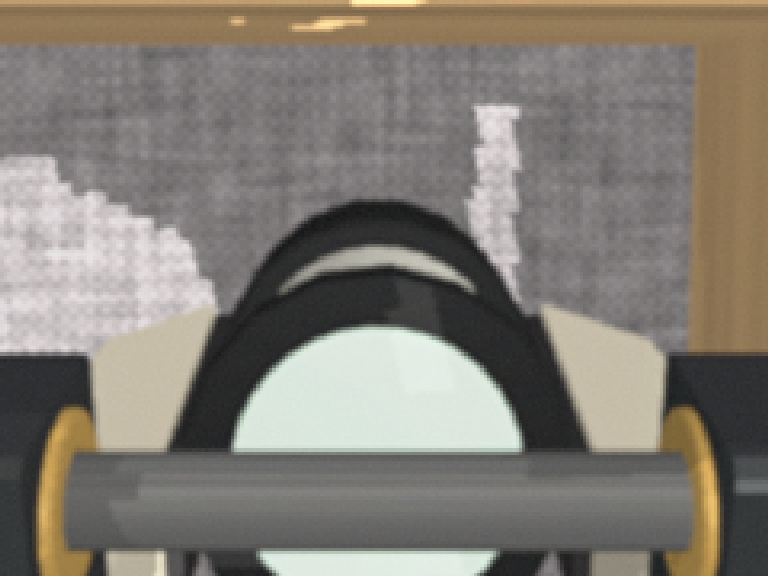

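The tips show at about 165 mm camera depth, which puts them around 0.10 m high, so the pads seem to reach up onto the ring. I'll reopen, go 8 mm lower and regrip.

move_arm(
  series=[
    [0,0,0,0,0,0],
    [0,0,0,0,0,0],
    [0,0,-0.4,0,0,0],
    [0,0,-0.4,0,0,0],
    [0,0,0,0,0,0],
  ],
  grip=0.66,
)

```text
clock: 22.0
position: [0.6607, 0.1548, 0.0725]
ee_rot: [-2.168, -2.055, -0.226]
force: [-0.7, 0.1, -0.7]
width: 0.659
```

move_arm(
  series=[
    [0,0,0,0,0,0],
    [0,0,0,0,0,0],
    [0,0,0,0,0,0],
    [0,0,0,0,0,0],
    [0,0,0,0,0,0],
    [0,0,0,0,0,0],
  ],
  grip=0.35,
  force=30,
)

```text
clock: 22.6
position: [0.6614, 0.1549, 0.0736]
ee_rot: [-2.168, -2.055, -0.228]
force: [0.4, 0.2, -3.1]
width: 0.552
```

50.8 mm means the foot, so the earlier 47 mm was the ring. The waist window lies between, so I'll try 5 mm higher.

move_arm(
  series=[
    [0,0,0,0,0,0],
    [0,0,0,0,0,0],
    [0.1,0,0.5,0,0,0],
    [0,0,0,0,0,0],
  ],
  grip=0.64,
)

```text
clock: 23.0
position: [0.6633, 0.1551, 0.0798]
ee_rot: [-2.169, -2.056, -0.231]
force: [1.5, 0.6, -0.5]
width: 0.64
```

move_arm(
  series=[
    [0,0,0,0,0,0],
    [0,0,0,0,0,0],
    [0,0,0,0,0,0],
    [0,0,0,0,0,0],
    [0,0,0,0,0,0],
    [0,0,0,0,0,0],
    [0,0,0,0,0,0],
  ],
  grip=0.35,
  force=30,
)

```text
clock: 23.7
position: [0.6623, 0.155, 0.0789]
ee_rot: [-2.168, -2.055, -0.228]
force: [-3.0, -1.2, 5.2]
width: 0.538
```

The width falls smoothly with height (50.8, 49.5, 47 mm) and the force is upward: the tips are on the foot's shoulder after all, so I'll go up. Regripping about 11 mm higher.

move_arm(
  series=[
    [0,0,0,0,0,0],
    [0,0,0,0,0,0],
    [0,0,0.6,0,0,0],
    [0,0,0.5,0,0,0],
    [0,0,0,0,0,0],
  ],
  grip=0.64,
)

```text
clock: 24.2
position: [0.6633, 0.1551, 0.0909]
ee_rot: [-2.169, -2.056, -0.231]
force: [-0.3, -0.2, 0.4]
width: 0.64
```

move_arm(
  series=[
    [0,0,0,0,0,0],
    [0,0,0,0,0,0],
    [0,0,0,0,0,0],
    [0,0,0,0,0,0],
    [0,0,0,0,0,0],
    [0,0,0,0,0,0],
    [0,0,0,0,0,0],
  ],
  grip=0.35,
  force=30,
)

```text
clock: 24.9
position: [0.6624, 0.155, 0.0897]
ee_rot: [-2.168, -2.055, -0.228]
force: [-1.2, 0.3, 0.5]
width: 0.513
```

Now 47 mm with almost no vertical force: a clean ring grip. With the tilt, the pads span the whole waist, so I'll grip the ring squarely, 12 mm higher, with a firmer hold.

move_arm(
  series=[
    [0,0,0,0,0,0],
    [0,0,0,0,0,0],
    [0,-0.1,0.6,0,0,0],
    [0,-0.1,0.6,0,0,0],
    [0,0,0,0,0,0],
  ],
  grip=0.62,
)

```text
clock: 25.4
position: [0.6635, 0.1528, 0.1032]
ee_rot: [-2.17, -2.056, -0.231]
force: [-0.4, -0.0, -0.3]
width: 0.621
```

move_arm(
  series=[
    [0,0,0,0,0,0],
    [0,0,0,0,0,0],
    [0,0,0,0,0,0],
    [0,0,0,0,0,0],
    [0,0,0,0,0,0],
    [0,0,0,0,0,0],
  ],
  grip=0.35,
  force=40,
)

```text
clock: 26.0
position: [0.6625, 0.153, 0.1018]
ee_rot: [-2.168, -2.055, -0.228]
force: [-1.6, -0.1, 3.1]
width: 0.506
```

move_arm(
  series=[
    [0,0,0.5,0,0,0],
    [0,0,1,0,0,0],
    [0,0,1,0,0,0],
    [0,0,0,0,0,0],
    [0,0,0,0,0,0],
  ],
)

```text
clock: 26.5
position: [0.6628, 0.153, 0.1272]
ee_rot: [-2.169, -2.056, -0.23]
force: [-0.2, -0.2, -3.3]
width: 0.508
```

```bash
python3 - <<'E'
from h import *
lidchk()
for n in("side","wrist"):
  c=cam(n)
  for d in outline_of(n,"lens")[:1]:
    l,t,w,h=d["rect"];print(n,round(d["p"],2),np.round(d["rect"]));
E
```

```text
t 26.5 arc ang -16.5 rad 0.0651 tool pitch 77.9 F [-0.2 -0.2 -3.3] T [-0.55  0.1   0.02] j [-0.25  0.58  0.09  1.59 -0.31  0.95 -0.05] w 0.508
side 0.93 [342. 156.  21.  36.]
wrist 0.96 [264. 234. 106. 125.]
```

It's lifted (3.3 N). I'll raise it clear of the chest wall and carry it to the mat.

move_arm(
  series=[
    [0,0,1,0,0,0],
    [0,0,2,0,0,0],
    [0,0,2.5,0,0,0],
    [0,0,2.5,0,0,0],
    [0,0,2,0,0,0],
    [-0.4,-1,1.5,0,0,0],
    [-0.8,-2,0.5,0,0,0],
    [-1,-2.6,0,0,0,0],
  ],
)

```text
clock: 27.5
position: [0.6399, 0.0957, 0.2473]
ee_rot: [-2.168, -2.057, -0.229]
force: [0.7, -1.1, -3.7]
width: 0.51
```

move_arm(
  series=[
    [-1.1,-2.8,0,0,0,0],
    [-1.1,-2.8,0,0,0,0],
    [-1.1,-2.8,0,0,0,0],
    [-1.1,-2.8,0,0,0,0],
    [-1.1,-2.8,0,0,0,0],
    [-1.1,-2.8,0,0,0,0],
    [-1.1,-2.8,0,0,0,0],
    [-1.1,-2.8,0,0,0,0],
  ],
)

```text
clock: 28.3
position: [0.5501, -0.1299, 0.2461]
ee_rot: [-2.17, -2.053, -0.227]
force: [-0.4, 0.6, -4.1]
width: 0.507
```

move_arm(
  series=[
    [-1.1,-2.8,0,0,0,0],
    [-1.1,-2.8,0,0,0,0],
    [-1.0,-2.6,0,0,0,0],
    [-1.0,-2.0,0,0,0,0],
    [-0.5,-1.0,0,0,0,0],
    [0,0,0,0,0,0],
    [0,0,0,0,0,0],
  ],
)

```text
clock: 29.0
position: [0.5054, -0.2383, 0.2465]
ee_rot: [-2.168, -2.055, -0.229]
force: [0.3, 0.1, -3.2]
width: 0.51
```

```bash
python3 - <<'E'
from h import *
zt=np.sin(np.radians(12))*cx-np.cos(np.radians(12))*ez
go(np.array([.501,-.256,.056]),zt,-cy)
for n in("side","top"):
  c=cam(n)
  for d in outline_of(n,"lens")[:1]:print(n,round(d["p"],2),np.round(d["rect"]))
  s=monitor.observe()["position"];th=np.linspace(0,2*np.pi,24)
  u=np.vstack([proj(c,np.c_[s[0]+r*np.cos(th),s[1]-.004+r*np.sin(th),0*th+s[2]-.0468+z]) for r,z in((.024,.082),(.026,.036),(.026,0))]);print("model",u.min(0).round(),(u.max(0)-u.min(0)).round())
E
```

```text
t 29.0 pos [ 0.5054 -0.2383  0.2465] shift [ -0.44  -1.77 -19.05] turn [-0.12 -0.04  0.05] ang 0.1 joints [ 0.3   0.37  0.24  1.63 -0.29  1.26  0.58] F [ 0.3  0.1 -3.2] w 0.51
side 0.92 [354. 285.  29.  25.]
model [354. 264.] [33. 50.]
top 0.65 [445. 223.  36.  31.]
model [445. 220.] [37. 33.]
```

move_arm(
  series=[
    [-0.2,-0.9,-2.5,0,0,0],
    [-0.2,-0.9,-4,0,0,0],
    [0,0,-4,0,0,0],
    [0,0,-3.5,0,0,0],
    [0,0,-2.5,0,0,0],
    [0,0,-1.5,0,0,0],
    [0,0,-0.5,0,0,0],
    [0,0,0,0,0,0],
  ],
)

```text
clock: 30.0
position: [0.5019, -0.2568, 0.0618]
ee_rot: [-2.168, -2.056, -0.229]
force: [0.5, 0.9, -2.0]
width: 0.507
```

```bash
python3 - <<'E'
from h import *
zt=np.sin(np.radians(12))*cx-np.cos(np.radians(12))*ez
go(np.array([.501,-.256,.051]),zt,-cy)
for n in("side","top"):
  c=cam(n);s=monitor.observe()["position"];th=np.linspace(0,2*np.pi,24)
  for t in("lens","mat","jar"):
    for d in outline_of(n,t)[:1]:
      print(n,t,round(d["p"],2),np.round(d["rect"]))
      if t=="mat":
        q=cv2.boxPoints(cv2.minAreaRect(cv2.findNonZero(d["mask"].astype(np.uint8))));print([onz(c,k,.004)[:2].round(3).tolist() for k in q])
  u=np.vstack([proj(c,np.c_[s[0]+r*np.cos(th),s[1]-.004+r*np.sin(th),0*th+s[2]-.0468+z]) for r,z in((.024,.082),(.026,.036),(.026,0))]);print("model",u.min(0).round(),(u.max(0)-u.min(0)).round())
E
```

```text
t 30.0 pos [ 0.5019 -0.2568  0.0618] shift [-0.09  0.08 -1.08] turn [-0.07 -0.03  0.03] ang 0.1 joints [ 0.37  0.57  0.19  1.81 -0.37  0.9   0.74] F [ 0.5  0.9 -2. ] w 0.507
side lens 0.56 [405. 338.  18.  26.]
side mat 0.76 [332. 335. 102.  66.]
[[0.443, -0.222], [0.654, -0.261], [0.615, -0.362], [0.421, -0.323]]
side jar 0.71 [404. 336.  20.  26.]
model [350. 326.] [28. 41.]
top lens 0.93 [435. 239.  32.  27.]
top mat 0.96 [411. 194.  67.  93.]
[[0.458, -0.161], [0.651, -0.21], [0.616, -0.353], [0.426, -0.301]]
top jar 0.27 [157. 181.  33.  30.]
model [437. 238.] [30. 27.]
```

move_arm(
  series=[
    [0,0,-0.4,0,0,0],
    [0,0,-0.3,0,0,0],
    [0,0,-0.1,0,0,0],
    [0,0,-0.1,0,0,0],
    [0,0,0,0,0,0],
    [0,0,0,0,0,0],
  ],
)

```text
clock: 31.0
position: [0.5015, -0.257, 0.0527]
ee_rot: [-2.168, -2.055, -0.228]
force: [-0.2, 0.2, -3.4]
width: 0.507
```

move_arm(
  series=[
    [0,0,-0.1,0,0,0],
    [0,0,0,0,0,0],
    [0,0,0,0,0,0],
  ],
)

```text
clock: 31.3
position: [0.5015, -0.257, 0.0517]
ee_rot: [-2.168, -2.055, -0.228]
force: [-0.6, 0.7, -3.4]
width: 0.511
```

move_arm(
  series=[
    [0,0,-0.1,0,0,0],
    [0,0,0,0,0,0],
    [0,0,0,0,0,0],
  ],
)

```text
clock: 31.6
position: [0.5016, -0.2571, 0.0508]
ee_rot: [-2.169, -2.055, -0.229]
force: [-0.3, -0.2, -3.0]
width: 0.506
```

move_arm(
  series=[
    [0,0,-0.1,0,0,0],
    [0,0,0,0,0,0],
    [0,0,0,0,0,0],
  ],
)

```text
clock: 31.9
position: [0.5016, -0.2572, 0.0507]
ee_rot: [-2.169, -2.056, -0.229]
force: [-3.5, 1.4, 7.3]
width: 0.507
```

Touchdown: 7 N upward and the z motion stopped. I'll release and withdraw along the tool axis.

move_arm(
  series=[
    [0,0,0,0,0,0],
    [0,0,0,0,0,0],
    [0,0,0,0,0,0],
    [0,0,0,0,0,0],
    [0,0,0,0,0,0],
  ],
  grip=0.7,
)

```text
clock: 32.4
position: [0.5016, -0.257, 0.0497]
ee_rot: [-2.168, -2.055, -0.229]
force: [0.7, -0.5, -0.5]
width: 0.699
```

move_arm(
  series=[
    [0,-0.1,0.5,0,0,0],
    [0,-0.3,1.5,0,0,0],
    [0,-0.6,3,0,0,0],
    [0,-0.8,4,0,0,0],
    [0,-0.8,4,0,0,0],
    [-2,0,4,0,0,0],
    [-3,0,3,0,0,0],
    [-3,0,3,0,0,0],
  ],
)

```text
clock: 33.2
position: [0.4206, -0.2831, 0.2815]
ee_rot: [-2.169, -2.056, -0.229]
force: [0.3, -0.8, 0.7]
width: 0.698
```

```bash
python3 - <<'E'
from h import *
s=monitor.observe();print(s["clock"],s["position"],s["force"].round(1))
x,y=.5016,-.2612;th=np.linspace(0,2*np.pi,36)
for n in("side","top"):
  c=shot(n,"f_"+n)
  for t in("lens","mat","jar","lid","hasp","eyepiece","bottle","wrench","screwdriver"):
    print(n,t,[(round(d["p"],2),np.round(d["rect"]).tolist()) for d in outline_of(n,t)[:2]])
  u=np.vstack([proj(c,np.c_[x+r*np.cos(th),y+r*np.sin(th),0*th+.004+z]) for r,z in((.024,.082),(.024,.074),(.026,.036),(.026,0))]);print("upright model",u.min(0).round(),(u.max(0)-u.min(0)).round())
E
```

```text
33.2 [ 0.42060708 -0.28310009  0.28148781] [ 0.3 -0.8  0.7]
side lens [(0.56, [349.0, 328.0, 26.0, 42.0]), (0.4, [323.0, 312.0, 111.0, 84.0])]
side mat [(0.94, [326.0, 311.0, 112.0, 88.0])]
side jar [(0.87, [403.0, 339.0, 22.0, 24.0])]
side lid [(0.56, [252.0, 160.0, 11.0, 9.0])]
side hasp [(0.36, [403.0, 339.0, 22.0, 24.0])]
side eyepiece [(0.53, [293.0, 342.0, 31.0, 69.0])]
side bottle []
side wrench []
side screwdriver [(0.92, [294.0, 340.0, 29.0, 70.0]), (0.71, [351.0, 328.0, 26.0, 40.0])]
upright model [350. 329.] [28. 40.]
top lens [(0.61, [434.0, 242.0, 32.0, 25.0]), (0.58, [156.0, 181.0, 34.0, 35.0])]
top mat [(0.9, [409.0, 191.0, 76.0, 98.0]), (0.25, [408.0, 300.0, 72.0, 14.0])]
top jar [(0.87, [456.0, 204.0, 22.0, 14.0])]
top lid [(0.72, [155.0, 114.0, 85.0, 168.0])]
top hasp [(0.76, [157.0, 182.0, 33.0, 31.0])]
top eyepiece [(0.71, [264.0, 246.0, 18.0, 17.0])]
top bottle []
top wrench [(0.75, [353.0, 196.0, 24.0, 60.0]), (0.58, [154.0, 112.0, 83.0, 175.0])]
top screwdriver [(0.7, [155.0, 113.0, 84.0, 173.0]), (0.63, [429.0, 301.0, 53.0, 11.0])]
upright model [436. 239.] [30. 26.]
```

```bash
python3 -c "
from cell import workorder
print(workorder.sign_off())"
```

```text
the job is handed in; nothing more can be done
None
```

The objective is standing upright on the black mat. The chest is open with its lid at the stop and the hasp leaning back. I handed the job in at about 33 s of the 69 s allowed.

**How it went**
- **Hasp:** I pinched the bar by its ends and swung it past upright. It stayed leaning back after release, and it stayed over as the lid came up.
- **Lid:** I raised it with the open jaws around its front edge until it stopped moving, at about 12 N. It stayed put after I let go.
- **Objective:** I carried it over and lowered it until the mat pushed back with 7 N, then released it.

**Last checks**
- **Objective on the mat:** both cameras' outlines match my upright model to 2–3 px. It sits about 35 mm from the mat's centre towards the robot, well inside the edges and away from the jar.
- **Lid and hasp:** in the top view their outlines had not changed since the lid was opened.
- **Other objects:** the jar, wrench, screwdriver and eyepiece were still in place to within a few pixels.

**What disagreed or failed**
- **Fingertip position:** the fingertips ended about 27–30 mm short of the stated position, so the first pinch on the bar missed. I corrected for this afterwards.
- **Grip on the objective:** I could not grip the waist cleanly. Several closings caught the foot or the ring, so I carried it by the 48 mm top ring at 40 N. It did not slip.
- **Bottle:** it was hidden behind the open lid at the end, so I could not check it. I never went near it with the arm while low.

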